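# Photograph a batch of turned parts on the video viewer

## Task

Lay all the small parts waiting in front of the video viewer (the bushings, the gear and the notched cam ring; not the larger plain ring gauge) on its glass, turn the slim iris ring until its line meets the line on the fixed ring above it, and turn the small inner fine-focus knob until its line meets the line on the big outer coarse knob, without disturbing the coarse knob and without touching the fixed rings above and below the iris ring. With all that set, push the shutter button fully down to take the picture, then put all the parts into the grey tray, leaving the iris and focus as set. Leave everything else where it is.

Things in the scene. Friction and masses are not known exactly. Their poses are not given: they have to be found in the camera images.
- glass (a point): Centre of the viewer's square glass (116 x 116 mm), on its upper surface, 32 mm above the bench; the glass has a rim 5 mm high. x along the viewer's short side (away from the robot), y along its long side (to the robot's left), z up.
- viewer_middle (a point): Centre of the top of the viewer's fixed white housing, 130 x 330 x 32 mm; same axes as the glass. In its frame: glass centre x 0, y 92 mm; camera tube axis 18, -18; focus knobs' axis 18, -126; shutter button -43, -72.
- iris (a joint): Iris ring: slim knurled aluminium ring, 54 mm diameter, 10 mm high, on the upright camera tube between two fixed dark rings of 48 mm diameter. Angle about the upright axis, positive anticlockwise seen from above; 0 = its black line meets the white line on the fixed ring above (both on the side towards the robot, the glass frame's -x). Travel -1.6 to 0.6 rad; friction 0.05 N m, stays put.
- iris_centre (a point): Centre of the iris ring, half-way up it, on the tube's axis, 30 mm above the housing top.
- upper_ring: Fixed dark ring directly above the iris ring, 48 mm diameter, 12 mm high, with a white index line; a black cap of 32 mm diameter stands a further 10 mm above it (rod in the cap 4 mm more). Origin: centre of its underside. Not to be touched.
- lower_ring: Fixed dark ring directly under the iris ring, 48 mm diameter, 25 mm high from the housing top (a thin foot flange 56 mm wide, 4 mm high). Origin: centre of its underside. Not to be touched.
- fine (a joint): Inner (fine focus) knob: aluminium, 28 mm diameter, 24 mm high, standing upright on the middle of the coarse knob (1 mm gap). Angle relative to the coarse knob about the upright axis, positive anticlockwise seen from above; 0 = its black line meets the coarse knob's white line. Travel -0.8 to 2.4 rad; friction 0.02 N m, stays put; at its end stops it would drag the coarse knob along.
- fine_centre (a point): Centre of the fine knob, half-way up it, on the knobs' axis; the coarse knob's top lies 13 mm below it.
- coarse (a joint): Outer (coarse focus) knob: black, 60 mm diameter, 13 mm high, under and around the fine knob's foot. Angle relative to the housing, positive anticlockwise seen from above; 0 = its white line points towards the robot (the glass frame's -x). It turns easily (friction 0.06 N m). Not to be disturbed.
- coarse_mark (a point): Outer end of the white line on top of the coarse knob, 28 mm from the axis.
- shutter (a joint): Travel of the shutter button: 0 up, 0.006 m fully down; about 4 N pushes it fully down, it springs back.
- shutter_top (a point): Centre of the shutter button's top face (20 mm diameter, black, on a grey base of 36 mm diameter, its top 22 mm above the housing); it is pushed straight down.
- tray_floor (a point): Centre of the grey tray's floor, 6 mm above the bench. The fixed tray measures 188 mm along its x, 129 mm along its y; walls 2 mm thick up to 24 mm above the bench (inside about 180 x 120 mm).
- bushing_1_centre (a point): Bronze bushing, 22 mm diameter, 18 mm high. Loose part of the batch (may be absent). Point at its centre, half-way up; it stands on its flat face at the start, axis upright.
- bushing_2_centre (a point): Second bronze bushing, the same. Loose part of the batch (may be absent). Point at its centre, half-way up; it stands on its flat face at the start, axis upright.
- gear_centre (a point): Steel spur gear, 33 mm diameter, 9 mm high. Loose part of the batch (may be absent). Point at its centre, half-way up; it stands on its flat face at the start, axis upright.
- cam_ring_centre (a point): Steel ring with notched rim, 28 mm diameter, 7 mm high. Loose part of the batch (may be absent). Point at its centre, half-way up; it stands on its flat face at the start, axis upright.
- ring_gauge: Plain knurled steel ring gauge, 45 mm diameter, 16 mm high, standing among the parts: a bystander. Origin: centre of its underside.
- gauge_box: Closed wooden case, 165 x 123 x 41 mm: a bystander. Origin: centre of its underside.
- loupe: Black loupe, 35 mm diameter, 16 mm high: a bystander. Origin: centre of its underside.
- tape_roll: Roll of tape, 72 mm diameter, 18 mm high: a bystander. Origin: centre of its underside.

How it is judged:
By the outcome, as a careful person would: the job done as asked, in the order asked, and still so for the second after the job is handed in, with the robot touching nothing.
Of bushing_1, bushing_2, gear, cam_ring only 2 to 3 are there at a start; the rules pass over those that are not, and their reading is None.
At some moment in a run one of bushing_1, bushing_2, gear, cam_ring may be knocked a few centimetres aside while the robot is not near it.
Once in a run the grip may slacken for a moment while it holds something.
It also fails if it takes over 210 s, if anything falls off the work surface, if the arm or the gripper's body presses on something with over 40 N, if the wrist force passes 120 N, or if a joint passes its speed limit or range.

## Robot

A 7-joint arm with a two-finger parallel gripper is mounted at the origin on a cart in front of the work surface, level with it; the furniture and walls round the work are solid. World frame = base frame: x ahead of the robot, y to its left, z up, the work surface at z = 0. Lengths are in m, angles in rad, forces in N, time in s.
With the tool pointing down it reaches from about 0.4 to 0.85 m from the base axis. Payload 10.4 kg.
Tool frame: the origin (TCP) lies midway between the tips of the shut fingers; the grasp point (between the pads) lies 19 mm behind it (manip.hold_point_z is the distance from the TCP to the grasp point, in m); z points along the fingers, y is the line along which they close (so a half turn about z gives the same grasp; the last joint's range is limited). The gripper opens to 85 mm and grips with 20 to 120 N. Pads are 22 mm wide; open, the fingers measure 114 mm over their backs; the gripper's body (76 mm by 85 mm) begins 54 mm behind the grasp point. The pads swing forward as they close: fully open they stand 13 mm farther back than shut.
Start: joints at [1.323, 0.332, -0.065, 1.46, 0.022, 1.35, -0.088], TCP at [0.139, -0.609, 0.231] pointing down, gripper open.
Joint ranges: [-2.6, 2.6], [-0.5, 2.12], [-1.47, 1.34], [0.16, 2.42], [-1.27, 4.41], [0.06, 2.06], [-2.6, 2.6]. Speed limits (rad/s): [2.22, 2.22, 2.79, 2.79, 3.14, 3.14, 3.14].

## Interface

Orientations are given as a unit quaternion [x, y, z, w].
In Python, from workcell import manip, eyes, job gives the robot as it stands.
- The arm moves only by the shell command python3 -m crank 'ROWS' [FORCE]. ROWS is JSON, a list that holds one entry, the list of rows, each a list of 7 numbers: the finger opening in cm, from 0 to 8.54, then the shift along the world's x, y, z in cm, then the turn, a rotation vector about the world's x, y, z in degrees. In form: [[[hand, x, y, z, ax, ay, az], ...]]. A call has 1 to 20 rows; each row shifts and turns the commanded pose from where the row before left it; what a row does not reach is not made up. A row lasts 1/8 s, in which the tool goes at most 62.5 mm and 10.7 degrees, less where a joint would pass 70% of its speed; a pose out of reach is approached as far as the arm can. A call with a gripper value outside its range is refused whole. The fingers move at their own pace and stop on an object; FORCE is the grip in N (left out, the last holds). Time passes only in rows, so rows that do not move let the fingers close. It gives the time, the measured TCP pose, the force, the opening and the grip force at its end, in the units of the state.
- manip.get_obs(): the state, without advancing time (a new reading comes with each control period).
- eyes.camera(name): name is "scene" or "side" or "wrist"; returns (picture, depth): 400x640x3 uint8, red, green, blue; 400x640 float32, m along the optical axis (not along the pixel's ray), 0 where there is no reading.
- eyes.camera_params(name): a dict with "fx", "fy", "cx", "cy" (pixels), "world_from_camera" (4x4, takes a point from camera to world coordinates); the wrist camera has in their place "hand_eye" (4x4, takes a point from camera to tool coordinates, whose origin is the TCP and whose axes are the flange's). Camera axes: x right, y down, z forward; pixel columns grow to the right and rows downward; lengths in m; the calibration is good to about 2 mm. A picture is of the moment at which its call begins: read the wrist's pose just before it. camera_params takes no time and is no camera call.
- job.hand_in(): hands the job in; it is judged then, once.
The state is a dict: "clock": time; "joint_pos": joint angles; "joint_velocities": joint speeds; "tau": joint torques, N m; "position": TCP position; "ee_rot": TCP orientation; "ft_force": force on the tool from outside, world axes, zero at the start; "torque": the same for the moment, N m; "grip_width": opening from 0.0 (shut) to 1.0 (fully open); "grasp_force": force on a finger pad.
Only numpy, scipy, OpenCV 4.12 (cv2) and the standard library are available. Lean on these libraries where they do the work, as an engineer would, in place of code of your own. Each camera call takes 0.05 s, during which the arm holds its last target. There are 200 camera calls.

## Working session

There is one attempt and no reset: what is moved stays moved. The work goes in short steps, Python scripts to look and compute and a shell command to move; the robot and the scene stay as the last step left them, time stands still between calls to the robot, and variables do not carry over. Pictures are saved under pics/ and viewed, at most 14 in all, crops included, and the job is handed in when it is done.

```bash
ls; mkdir -p pics; cat > h.py <<'E'
import numpy as np, cv2
from scipy.spatial.transform import Rotation as R
from workcell import manip, eyes, job
def T():
    o=manip.get_obs(); M=np.eye(4); M[:3,:3]=R.from_quat(o['ee_rot']).as_matrix(); M[:3,3]=o['position']; return M
def look(n):
    p=eyes.camera_params(n); W=T()@p['hand_eye'] if n=='wrist' else p['world_from_camera']
    im,d=eyes.camera(n); return im,d,p,W
def cloud(d,p,W):
    v,u=np.mgrid[:d.shape[0],:d.shape[1]]
    X=np.stack([(u-p['cx'])/p['fx']*d,(v-p['cy'])/p['fy']*d,d],-1)
    P=X@W[:3,:3].T+W[:3,3]; P[d==0]=np.nan; return P
def save(n,im): cv2.imwrite('pics/'+n+'.png',im[...,::-1])
E
python3 - <<'E'
from h import *
o=manip.get_obs(); print({k:np.round(v,3) for k,v in o.items()}, manip.hold_point_z)
for n in ['scene','side','wrist']:
    im,d,p,W=look(n); save(n+'0',im); np.savez('pics/%s0.npz'%n,im=im,d=d,P=cloud(d,p,W)); print(n,np.round(W,3).tolist(),p['fx'])
E
```

```text
pics
{'clock': np.float64(0.0), 'joint_pos': array([ 1.323,  0.333, -0.065,  1.461,  0.022,  1.35 , -0.088]), 'joint_velocities': array([ 0.   , -0.   , -0.002,  0.001, -0.001,  0.   ,  0.001]), 'tau': array([-1.0000e-03, -6.2544e+01,  4.9000e-02, -3.9161e+01,  1.6000e-02,
        1.0000e-02, -0.0000e+00]), 'position': array([ 0.139, -0.609,  0.231]), 'ee_rot': array([ 0.994,  0.112, -0.   , -0.001]), 'ft_force': array([ 0.242, -0.223, -0.578]), 'torque': array([0.067, 0.003, 0.   ]), 'grasp_force': np.float64(0.0), 'grip_width': np.float64(1.002)} 0.0187
scene [[-0.436, -0.579, 0.689, -0.082], [-0.9, 0.292, -0.324, 0.301], [-0.014, -0.761, -0.648, 0.658], [0.0, 0.0, 0.0, 1.0]] 430.7881841935658
side [[-0.826, -0.237, 0.512, -0.014], [-0.564, 0.362, -0.742, 0.812], [-0.01, -0.902, -0.432, 0.518], [0.0, 0.0, 0.0, 1.0]] 495.7079052779698
wrist [[0.222, -0.928, -0.298, 0.214], [-0.975, -0.212, -0.066, -0.592], [-0.002, 0.305, -0.952, 0.373], [0.0, 0.0, 0.0, 1.0]] 300.41695898176323
```

View pics/scene0.png

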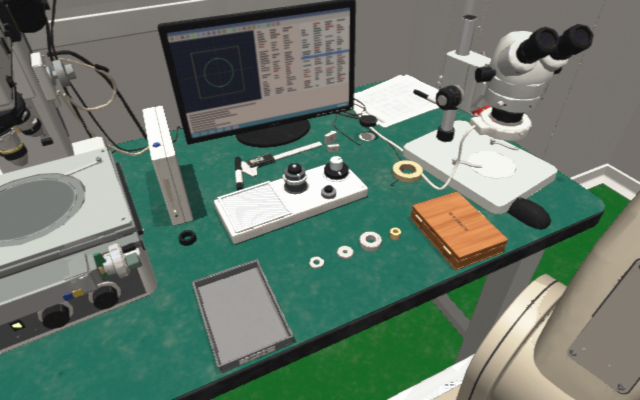

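View pics/side0.png

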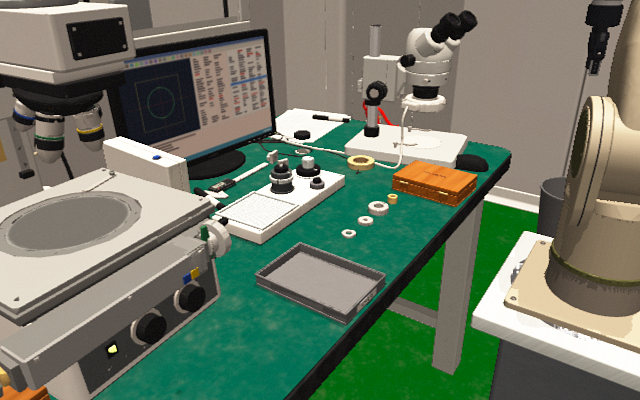

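Scene view: tray around (243,313), viewer from (218,205) to (366,190). The parts are small rings at (317,262) and (345,253), the ring gauge at (371,241), and one bushing at (395,233). Next I'll measure them.

```bash
python3 - <<'E'
from h import *
z=np.load('pics/scene0.npz'); P=z['P']
for n,u,v in [('p1',317,262),('p2',345,253),('gauge',371,241),('bush',395,233),('traymid',243,313),('btn',328,190),('knob',336,161),('tube',294,170),('glass',255,208),('tape',407,168),('loupe',187,238),('box',458,225)]:
    print(n,u,v,np.round(P[v,u],3))
# objects between z 0.004 and .03 clusters
Z=P[...,2]
def cl(lo,hi,amin):
    m=((Z>lo)&(Z<hi)&(P[...,0]>0.2)&(P[...,0]<0.9)&(np.abs(P[...,1])<0.7)).astype(np.uint8)
    n,l,s,c=cv2.connectedComponentsWithStats(m)
    for i in range(1,n):
        if s[i,4]>amin:
            q=P[l==i]; print(lo,np.round(c[i]),s[i,4],np.round(np.nanmin(q,0),3),np.round(np.nanmax(q,0),3))
cl(.004,.03,15)
cl(.034,.2,60)
# viewer white top rect
m=((Z>.026)&(Z<.04)&(P[...,0]>.4)&(P[...,0]<.8)&(np.abs(P[...,1])<.4))
m&=(np.mgrid[:400,:640][1]>210)&(np.mgrid[:400,:640][1]<372)&(np.mgrid[:400,:640][0]<245)&(np.mgrid[:400,:640][0]>155)
q=P[m][:,:2]; r=cv2.minAreaRect(q.astype(np.float32)); print('viewer',r,np.round(cv2.boxPoints(r),3).tolist(), np.median(Z[m]))
E
```

```text
p1 317 262 [0.442 0.06  0.004]
p2 345 253 [0.433 0.001 0.01 ]
gauge 371 241 [ 0.443 -0.067  0.004]
bush 395 233 [ 0.429 -0.115  0.018]
traymid 243 313 [0.391 0.232 0.006]
btn 328 190 [ 0.582 -0.036  0.052]
knob 336 161 [ 0.644 -0.088  0.076]
tube 294 170 [0.639 0.02  0.089]
glass 255 208 [0.617 0.125 0.036]
tape 407 168 [ 0.624 -0.283  0.003]
loupe 187 238 [0.627 0.279 0.003]
box 458 225 [ 0.371 -0.227  0.043]
0.004 [255. 253.] 30326 [ 0.291 -0.611  0.004] [0.9   0.621 0.03 ]
0.004 [480. 110.] 40 [ 0.739 -0.654  0.004] [ 0.773 -0.629  0.03 ]
0.004 [464. 116.] 61 [ 0.728 -0.613  0.004] [ 0.806 -0.559  0.007]
0.004 [358. 120.] 24 [ 0.872 -0.304  0.004] [ 0.9   -0.275  0.013]
0.004 [240. 152.] 20 [0.871 0.065 0.004] [0.899 0.085 0.007]
0.004 [381. 154.] 23 [ 0.696 -0.271  0.004] [ 0.716 -0.242  0.007]
0.004 [382. 163.] 61 [ 0.643 -0.261  0.004] [ 0.694 -0.216  0.007]
0.004 [566. 181.] 21 [ 0.392 -0.612  0.004] [ 0.41  -0.578  0.006]
0.004 [422. 194.] 71 [ 0.498 -0.282  0.004] [ 0.545 -0.221  0.007]
0.004 [553. 195.] 19 [ 0.366 -0.548  0.004] [ 0.392 -0.505  0.006]
0.004 [562. 192.] 19 [
[... 5170 characters left out ...]
[166. 161.] 2519 [0.669 0.239 0.034] [0.895 0.298 0.188]
0.034 [368. 121.] 192 [ 0.773 -0.293  0.046] [ 0.822 -0.245  0.064]
0.034 [ 66. 239.] 23782 [0.434 0.346 0.034] [0.9   0.607 0.2  ]
0.034 [287. 192.] 3439 [ 0.561 -0.129  0.034] [0.694 0.196 0.095]
0.034 [459. 225.] 3387 [ 0.294 -0.298  0.034] [ 0.467 -0.173  0.046]
0.034 [532. 205.] 114 [ 0.332 -0.43   0.034] [ 0.379 -0.404  0.039]
viewer ((0.6286931037902832, 0.03263857960700989), (0.13325735926628113, 0.3306093215942383), 1.8880375623703003) [[0.5569999814033508, 0.19599999487400055], [0.5680000185966492, -0.13500000536441803], [0.7009999752044678, -0.12999999523162842], [0.6899999976158142, 0.20000000298023224]] 0.03402314587335342
```

```bash
python3 - <<'E'
from h import *
im=cv2.imread('pics/scene0.png'); cv2.imwrite('pics/c1.png',cv2.resize(im[140:280,205:425],None,fx=3.6,fy=3.6,interpolation=cv2.INTER_CUBIC))
E
```

```text
(no output)
```

View pics/c1.png

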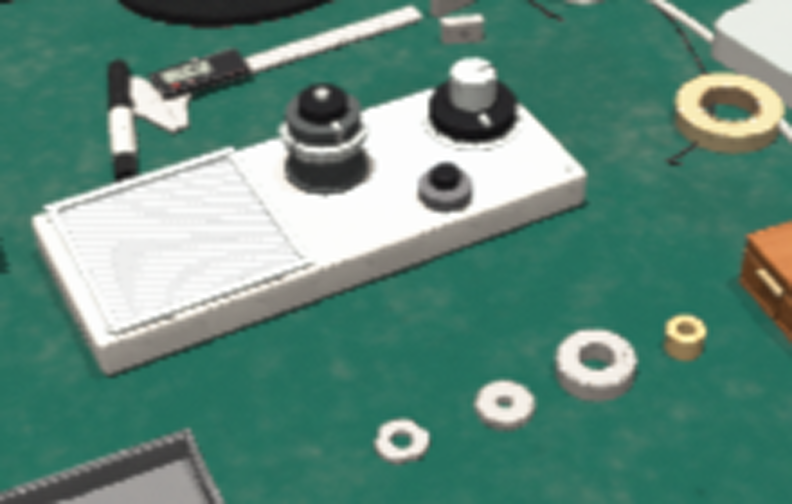

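Scene crop: the parts are the cam ring at (402,440), the gear at (505,403) and one bushing at (685,336), with the gauge at (596,363). The viewer's yaw is about 2°. Now I'll move above the parts for a closer look.

```bash
python3 -m crank '[[[8.5,0,0,3,0,0,0],[8.5,1.5,3,2,0,0,-1],[8.5,2,4,0,0,0,-1],[8.5,2,4,0,0,0,-1],[8.5,2,4,0,0,0,-1],[8.5,2,4,0,0,0,-1],[8.5,2,4,0,0,0,-1],[8.5,2,4,0,0,0,-1],[8.5,2,4,0,0,0,-1],[8.5,2,4,0,0,0,-1],[8.5,2,4,0,0,0,-1],[8.5,2,4,0,0,0,-1],[8.5,2,4,0,0,0,0],[8.5,2,4,0,0,0,0],[8.5,2,4,0,0,0,0],[8.5,1,3,0,0,0,0],[8.5,0,0,0,0,0,0],[8.5,0,0,0,0,0,0]]]'; python3 - <<'E'
from h import *
o=manip.get_obs(); print(np.round(o['joint_pos'],2))
im,d,p,W=look('wrist'); save('w1',im); np.savez('pics/w1.npz',im=im,d=d,P=cloud(d,p,W))
E
```

```text
clock: 2.4
position: [0.4241, -0.03, 0.2812]
ee_rot: [1.0, 0.016, -0.0, 0.0]
ft_force: [-0.1, -1.5, 1.0]
grip_width: 0.993
grasp_force: 0.0
[ 0.81 -0.13 -0.76  1.83 -0.09  1.41 -1.47]
```

View pics/w1.png

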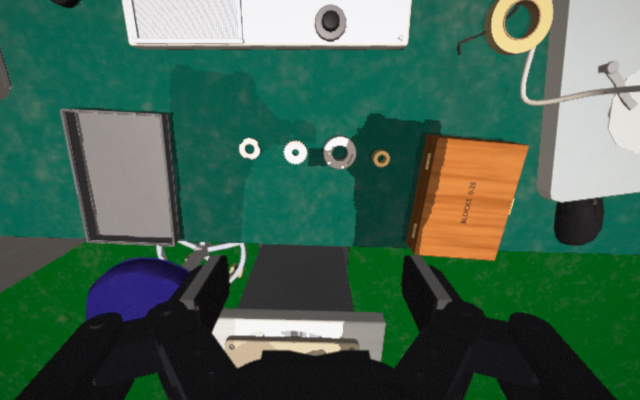

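Wrist view: cam ring (250,149), gear (295,153), gauge (340,153), bushing (381,158), tray (120,178), and the viewer's front edge at row 45.

```bash
cat >> h.py <<'E'
def ray(u,v,z,p,W):
    r=W[:3,:3]@np.array([(u-p['cx'])/p['fx'],(v-p['cy'])/p['fy'],1]); return W[:3,3]+r*(z-W[2,3])/r[2]
def blob(im,d,p,W,u,v,z,r=30,green=True):
    "centre of non-green blob near u,v, intersected with height z"
    P=cloud(d,p,W); q=im.astype(int)
    m=~((q[...,1]>q[...,0]+12)); m&=(P[...,2]>0.0)
    w=np.zeros_like(m); w[v-r:v+r,u-r:u+r]=1; m=(m&w).astype(np.uint8)
    n,l,s,c=cv2.connectedComponentsWithStats(m)
    i=min([i for i in range(1,n) if s[i,4]>30],key=lambda i:np.hypot(c[i][0]-u,c[i][1]-v))
    cn=max(cv2.findContours((l==i).astype(np.uint8),0,1)[0],key=len); (cx,cy),rad=cv2.minEnclosingCircle(cn)
    return ray(cx,cy,z,p,W),(round(cx),round(cy),round(rad,1),int(s[i,4]))
E
python3 - <<'E'
from h import *
z=np.load('pics/w1.npz'); im,d,P=z['im'],z['d'],z['P']
p=eyes.camera_params('wrist'); W=T()@p['hand_eye']
for n,u,v,h in [('cam',250,149,.005),('gear',295,153,.006),('gauge',340,153,.010),('bush',381,158,.012)]:
    print(n,blob(im,d,p,W,u,v,h,22))
s=eyes.camera_params('scene'); 
for n,u,v,h in [('p1',317,262,.005),('p2',345,253,.006),('g',371,241,.01),('bush',395,233,.012)]:
    zs=np.load('pics/scene0.npz'); print(n,blob(zs['im'],zs['d'],s,s['world_from_camera'],u,v,h,14))
for n,uv in dict(vl=(131,46),vr=(408,47)).items(): print(n,ray(*uv,.0,p,W),ray(*uv,.032,p,W))
for uv in [(62,111),(169,114),(82,242),(175,243)]: print('tray',ray(*uv,.024,p,W))
E
```

```text
cam (array([0.43851769, 0.0620182 , 0.005     ]), (250, 148, 11.1, 295))
gear (array([ 0.43670035, -0.00167579,  0.006     ]), (295, 151, 11.8, 382))
gauge (array([ 0.43775541, -0.06221635,  0.01      ]), (339, 152, 16.9, 733))
bush (array([ 0.43224769, -0.1189373 ,  0.012     ]), (380, 158, 9.4, 253))
p1 (array([0.44135468, 0.06218282, 0.005     ]), (316, 262, 7.3, 120))
p2 (array([ 0.43864348, -0.0017232 ,  0.006     ]), (345, 252, 7.8, 162))
g (array([ 0.43989779, -0.06202884,  0.01      ]), (370, 241, 11.0, 321))
bush (array([ 0.43370803, -0.11862233,  0.012     ]), (395, 233, 6.3, 115))
vl [0.5633232  0.20917133 0.        ] [0.55861594 0.19129452 0.032     ]
vr [ 0.57283783 -0.14341552  0.        ] [ 0.56741227 -0.13467408  0.032     ]
tray [0.4818345  0.29566974 0.024     ]
tray [0.48228413 0.15943223 0.024     ]
tray [0.29729133 0.30821462 0.024     ]
tray [0.29985148 0.17218044 0.024     ]
```

```bash
python3 -m crank '[[[5,0.1,-1,-2,0,0,-10],[5,0.1,-1,-2,0,0,-10],[5,0.1,-1,-2,0,0,-10],[5,0.1,-1,-2,0,0,-10],[5,0.1,-1,-2,0,0,-10],[5,0.1,-1,-2,0,0,-10],[5,0.1,-1,-2,0,0,-10],[5,0.1,-1,-2,0,0,-10],[5,0.1,-0.9,-2,0,0,-10],[5,0,0,-2,0,0,0],[5,0,0,-2,0,0,0],[5,0,0,-2,0,0,0],[5,0,0,-2,0,0,0],[5,0,0,-1.8,0,0,0],[5,0,0,0,0,0,0],[1.5,0,0,0,0,0,0],[1.5,0,0,0,0,0,0],[1.5,0,0,0,0,0,0],[1.5,0,0,0,0,0,0],[1.5,0,0,0,0,0,0]]]' 40; python3 -m crank '[[[1.5,0,0,0,0,0,0],[1.5,0,0,3,0,0,0],[1.5,0,0,5,0,0,0],[1.5,0,0,0,0,0,0]]]'; python3 -c "
from h import *
print(np.round(manip.get_obs()['joint_pos'],2))"
```

```text
clock: 4.95
position: [0.4305, -0.1044, 0.0477]
ee_rot: [0.849, -0.528, -0.005, -0.002]
ft_force: [0.1, -0.3, 0.0]
grip_width: 0.175
grasp_force: 0.0
clock: 5.45
position: [0.4328, -0.1048, 0.131]
ee_rot: [0.849, -0.528, -0.002, -0.003]
ft_force: [-0.1, -0.1, -0.2]
grip_width: 0.177
grasp_force: 0.0
[ 0.3   0.04 -0.16  2.03 -0.    1.08 -2.55]
```

```bash
python3 -m crank '[[[5,0,-0.1,-0.2,0,0,10],[5,0,-0.1,-0.2,0,0,10],[5,0,-0.1,-0.2,0,0,10],[5,0,-0.1,-0.2,0,0,10],[5,0,-0.1,-0.2,0,0,10],[5,0,-0.1,-0.2,0,0,10],[5,0,-0.1,-0.2,0,0,10],[5,0,-0.1,-0.2,0,0,10],[5,0,-0.1,-0.2,0,0,10],[5,0,-0.1,-0.2,0,0,10],[5,0,-0.1,-0.2,0,0,10],[5,0,-0.1,-0.2,0,0,10],[5,0,-0.1,-0.2,0,0,10],[5,0,-0.1,-0.2,0,0,10],[5,0,0,-0.2,0,0,10],[5,0,0,0,0,0,6],[5,0,0,0,0,0,0]]]'; python3 - <<'E'
from h import *
print(np.round(manip.get_obs()['joint_pos'],2))
im,d,p,W=look('wrist'); save('w2',im)
q=np.linalg.inv(W)@np.array([.433,-.1188,.012,1]); u=int(q[0]/q[2]*p['fx']+p['cx']); v=int(q[1]/q[2]*p['fy']+p['cy']); print(u,v)
print(blob(im,d,p,W,u,v,.012,40), R.from_quat(manip.get_obs()['ee_rot']).as_euler('zyx',degrees=True))
E
```

```text
clock: 7.58
position: [0.43, -0.1183, 0.0969]
ee_rot: [0.693, 0.721, -0.003, 0.004]
ft_force: [0.6, 0.6, 0.2]
grip_width: 0.588
grasp_force: 0.0
[ 0.39  0.08 -0.24  2.06  0.03  1.    0.17]
320 206
(array([ 0.43186927, -0.11904908,  0.012     ]), (319, 207, 16.1, 683)) [-9.21151402e+01  1.14200828e-01  1.79442892e+02]
```

```bash
python3 -m crank '[[[5,0.2,-0.1,-2.4,0,0,0],[5,0,0,-3,0,0,0],[5,0,0,-2,0,0,0],[5,0,0,-1.5,0,0,0],[5,0,0,-0.5,0,0,0],[5,0,0,0,0,0,0],[1.5,0,0,0,0,0,0],[1.5,0,0,0,0,0,0],[1.5,0,0,0,0,0,0],[1.5,0,0,0,0,0,0],[1.5,0,0,0,0,0,0]]]' 40; python3 -m crank '[[[1.5,0,0,3,0,0,0],[1.5,0,0,5,0,0,0],[1.5,0,0,0,0,0,0]]]'
```

```text
clock: 9.0
position: [0.433, -0.1195, 0.0043]
ee_rot: [0.693, 0.721, -0.002, 0.005]
ft_force: [-1.5, 0.5, 7.1]
grip_width: 0.23
grasp_force: 39.0
clock: 9.38
position: [0.435, -0.1199, 0.0871]
ee_rot: [0.693, 0.721, -0.001, 0.007]
ft_force: [0.2, -0.1, -1.0]
grip_width: 0.238
grasp_force: 39.5
```

```bash
python3 -m crank '[[[1.5,0,0,3,0,0,0],[1.5,0,0,3,0,0,0],[1.5,2.4,2.6,0,0,0,0],[1.5,2.4,2.6,0,0,0,0],[1.5,2.4,2.6,0,0,0,0],[1.5,2.4,2.6,0,0,0,0],[1.5,2.4,2.6,0,0,0,0],[1.5,2.4,2.6,0,0,0,0],[1.5,2.4,2.7,0,0,0,0],[1.5,2.4,2.7,0,0,0,0],[1.5,0,0,0,0,0,0],[1.5,0,0,0,0,0,0]]]'; python3 - <<'E'
from h import *
im,d,p,W=look('wrist'); save('w3',im); np.savez('pics/w3.npz',im=im,d=d,P=cloud(d,p,W),W=W)
E
```

```text
clock: 10.88
position: [0.624, 0.0901, 0.1427]
ee_rot: [0.693, 0.721, -0.003, 0.004]
ft_force: [0.1, 0.1, -0.8]
grip_width: 0.232
grasp_force: 41.4
```

View pics/w3.png

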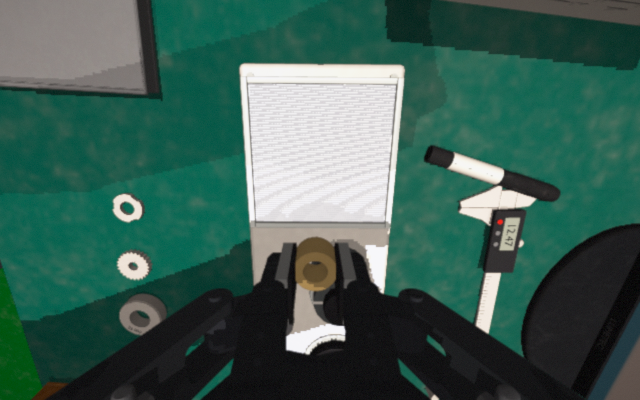

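The bushing is held at (316,262). The glass corners are near (247,83), (397,83), (250,222) and (389,222).

```bash
python3 - <<'E'
from h import *
z=np.load('pics/w3.npz'); p=eyes.camera_params('wrist'); W=z['W']
c=[ray(u,v,.035,p,W) for u,v in [(247,83),(397,83),(389,222),(250,222)]]
print(np.round(c,4).tolist(), np.mean(c,0))
h=[ray(u,v,.032,p,W) for u,v in [(240,66),(404,66)]]; print(np.round(h,4).tolist())
E
```

```text
[[0.5664, 0.1806, 0.035], [0.6826, 0.185, 0.035], [0.6899, 0.0688, 0.035], [0.5653, 0.0641, 0.035]] [0.62603344 0.12462723 0.035     ]
[[0.5608, 0.1928, 0.032], [0.6873, 0.1976, 0.032]]
```

```bash
python3 -m crank '[[[1.5,0.3,0.1,-3,0,0,0],[1.5,0,0,-3,0,0,0],[1.5,0,0,-3,0,0,0],[1.5,0,0,-1,0,0,0],[1.5,0,0,-0.5,0,0,0],[1.5,0,0,0,0,0,0],[4,0,0,0,0,0,0],[4,0,0,0,0,0,0],[4,0,0,0,0,0,0]]]'; python3 -m crank '[[[4,0,0,3,0,0,0],[4,0,0,5,0,0,0],[5,-2,-1,5,0,0,0],[5,0,0,0,0,0,0]]]'
```

```text
clock: 12.05
position: [0.6277, 0.0916, 0.039]
ee_rot: [0.693, 0.721, -0.002, 0.005]
ft_force: [0.4, 0.1, 0.9]
grip_width: 0.467
grasp_force: 0.0
clock: 12.55
position: [0.6091, 0.0814, 0.1736]
ee_rot: [0.693, 0.721, 0.0, 0.007]
ft_force: [-0.1, -0.6, -0.5]
grip_width: 0.585
grasp_force: 0.0
```

```bash
python3 -m crank '[[[5.5,-3,-1.4,0,0,0,0],[5.5,-3,-1.4,0,0,0,0],[5.5,-3,-1.4,0,0,0,0],[5.5,-3,-1.4,-2,0,0,0],[5.5,-3,-1.4,-2,0,0,0],[5.5,-2.2,-1.3,-3,0,0,0],[5.5,0,0,0,0,0,0],[5.5,0,0,0,0,0,0]]]'; cat >> h.py <<'E'
def near(x,y,z,r=35):
    im,d,p,W=look('wrist'); q=np.linalg.inv(W)@np.array([x,y,z,1]); u=int(q[0]/q[2]*p['fx']+p['cx']); v=int(q[1]/q[2]*p['fy']+p['cy'])
    c=blob(im,d,p,W,u,v,z,r); t=manip.get_obs()['position']; print((u,v),np.round(c[0],4),c[1],'move cm',np.round((c[0]-t)[:2]*100,2),'tcp',np.round(t,4)); return im
E
python3 -c "
from h import *
save('w4',near(.4375,-.0017,.007))"
```

```text
clock: 13.55
position: [0.4363, -0.001, 0.0991]
ee_rot: [0.693, 0.721, -0.002, 0.005]
ft_force: [-0.1, -0.7, 0.1]
grip_width: 0.645
grasp_force: 0.0
(317, 203) [ 0.436  -0.0014  0.007 ] (316, 203, 20.2, 1123) move cm [-0.07 -0.06] tcp [ 0.4366 -0.0009  0.0994]
```

```bash
python3 -m crank '[[[5.5,0,0,-2.5,0,0,0],[5.5,0,0,-3,0,0,0],[5.5,0,0,-2,0,0,0],[5.5,0,0,-1.5,0,0,0],[5.5,0,0,-0.5,0,0,0],[5.5,0,0,0,0,0,0],[2.7,0,0,0,0,0,0],[2.7,0,0,0,0,0,0],[2.7,0,0,0,0,0,0],[2.7,0,0,0,0,0,0],[2.7,0,0,0,0,0,0]]]' 40; python3 -m crank '[[[2.7,0,0,3,0,0,0],[2.7,0,0,5,0,0,0],[2.7,3,2.1,3,0,0,0],[2.7,3,2.1,3,0,0,0],[2.7,3,2.1,0,0,0,0],[2.7,3,2.1,0,0,0,0],[2.7,3,2.1,0,0,0,0],[2.7,4,2.1,0,0,0,0],[2.7,0,0,0,0,0,0],[2.7,0,0,0,0,0,0]]]'
```

```text
clock: 14.98
position: [0.4361, -0.0014, 0.0046]
ee_rot: [0.693, 0.721, -0.002, 0.005]
ft_force: [-3.6, -0.4, 7.6]
grip_width: 0.358
grasp_force: 38.9
clock: 16.23
position: [0.6251, 0.1243, 0.1436]
ee_rot: [0.693, 0.721, -0.003, 0.004]
ft_force: [-0.6, -0.2, -0.8]
grip_width: 0.349
grasp_force: 39.7
```

```bash
python3 -m crank '[[[2.7,0,0.2,-3,0,0,0],[2.7,0,0,-3,0,0,0],[2.7,0,0,-3,0,0,0],[2.7,0,0,-1.3,0,0,0],[2.7,0,0,-0.5,0,0,0],[2.7,0,0,0,0,0,0],[4.5,0,0,0,0,0,0],[4.5,0,0,0,0,0,0],[4.5,0,0,0,0,0,0]]]'; python3 -m crank '[[[4.5,0,0,3,0,0,0],[4.5,0,0,5,0,0,0],[5,-2.6,-0.9,5,0,0,0],[5,-3.2,-1.2,0,0,0,0],[5,-3.2,-1.1,0,0,0,0],[5,-3.2,-1.1,0,0,0,0],[5,-3.2,-1.1,-2,0,0,0],[5,-3.2,-1.1,-5,0,0,0],[5,0,0,0,0,0,0],[5,0,0,0,0,0,0]]]'; python3 -c "
from h import *
save('w5',near(.440,.062,.007))"
```

```text
clock: 17.35
position: [0.6256, 0.1266, 0.0359]
ee_rot: [0.693, 0.721, -0.002, 0.005]
ft_force: [0.6, 0.4, -0.5]
grip_width: 0.524
grasp_force: 0.0
clock: 18.6
position: [0.4404, 0.0619, 0.0964]
ee_rot: [0.693, 0.721, -0.002, 0.005]
ft_force: [0.9, -0.1, 0.3]
grip_width: 0.591
grasp_force: 0.0
(315, 203) [0.4386 0.0625 0.007 ] (314, 203, 18.1, 775) move cm [-0.25  0.04] tcp [0.4411 0.0622 0.0969]
```

```bash
python3 -m crank '[[[5,-0.2,0,-2.4,0,0,0],[5,0,0,-3,0,0,0],[5,0,0,-2,0,0,0],[5,0,0,-1.5,0,0,0],[5,0,0,-0.4,0,0,0],[5,0,0,0,0,0,0],[2.2,0,0,0,0,0,0],[2.2,0,0,0,0,0,0],[2.2,0,0,0,0,0,0],[2.2,0,0,0,0,0,0],[2.2,0,0,0,0,0,0]]]' 40; python3 -m crank '[[[2.2,0,0,3,0,0,0],[2.2,0,0,5,0,0,0],[2.2,3,1.6,3,0,0,0],[2.2,3,1.6,3,0,0,0],[2.2,3,1.6,0,0,0,0],[2.2,3,1.6,0,0,0,0],[2.2,3,1.6,0,0,0,0],[2.2,3.6,1.9,0,0,0,0],[2.2,0,0,0,0,0,0],[2.2,0,0,0,0,0,0]]]'
```

```text
clock: 20.02
position: [0.4383, 0.0617, 0.0036]
ee_rot: [0.693, 0.721, -0.002, 0.005]
ft_force: [-0.9, -0.0, 6.5]
grip_width: 0.296
grasp_force: 38.9
clock: 21.28
position: [0.6231, 0.1604, 0.1426]
ee_rot: [0.693, 0.721, -0.003, 0.004]
ft_force: [-0.3, -0.5, -0.8]
grip_width: 0.295
grasp_force: 39.4
```

Place the cam ring, then back up to look at the iris and knobs.

```bash
python3 -m crank '[[[2.2,0.1,0.2,-3,0,0,0],[2.2,0,0,-3,0,0,0],[2.2,0,0,-3,0,0,0],[2.2,0,0,-1.2,0,0,0],[2.2,0,0,-0.5,0,0,0],[2.2,0,0,0,0,0,0],[4,0,0,0,0,0,0],[4,0,0,0,0,0,0],[4,0,0,0,0,0,0]]]'; python3 -m crank '[[[4,0,0,3,0,0,0],[4,0,0,5,0,0,0],[4,-1,-4,5,0,0,-5],[4,-1,-5,2,0,0,-10],[4,-1,-5,0,0,0,-10],[4,-2,-5,0,0,0,-10],[4,-2,-4,0,0,0,-10],[4,-2,-2,0,0,0,-10],[4,-2,0,0,0,0,-10],[4,-2,0,0,0,0,-10],[4,-2,0,0,0,0,-10],[4,0,0,0,0,0,-7],[4,0,0,0,0,0,0],[4,0,0,0,0,0,0]]]'; python3 - <<'E'
from h import *
print(np.round(manip.get_obs()['joint_pos'],2))
im,d,p,W=look('wrist'); save('w6',im); np.savez('pics/w6.npz',im=im,d=d,P=cloud(d,p,W),W=W)
E
```

```text
clock: 22.4
position: [0.6247, 0.1627, 0.036]
ee_rot: [0.693, 0.721, -0.002, 0.005]
ft_force: [-0.1, -0.1, 0.0]
grip_width: 0.472
grasp_force: 0.0
clock: 24.15
position: [0.475, -0.0859, 0.1839]
ee_rot: [1.0, 0.004, -0.005, 0.001]
ft_force: [0.6, 0.0, -0.6]
grip_width: 0.472
grasp_force: 0.0
[ 0.26  0.07 -0.19  1.87  0.02  1.21 -1.49]
```

View pics/w6.png

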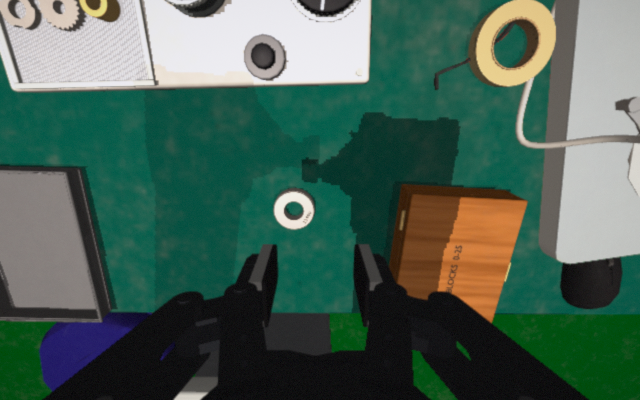

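The parts sit at the top left on the glass; the knobs are cut off. I'll check the scene camera at high zoom for the iris line.

```bash
python3 - <<'E'
from h import *
a=look('scene')[0]; b=look('side')[0]; save('s1',a); save('s2',b)
A=cv2.resize(a[145:205,270:355],None,fx=6.5,fy=6.5,interpolation=cv2.INTER_LANCZOS4); B=cv2.resize(b[145:205,260:345],None,fx=6.5,fy=6.5,interpolation=cv2.INTER_LANCZOS4)
C=cv2.resize(b[170:240,205:310],(552,390)); save('c2',cv2.resize(np.vstack([A,B]),None,fx=.76,fy=.76))
E
```

```text
(no output)
```

View pics/c2.png

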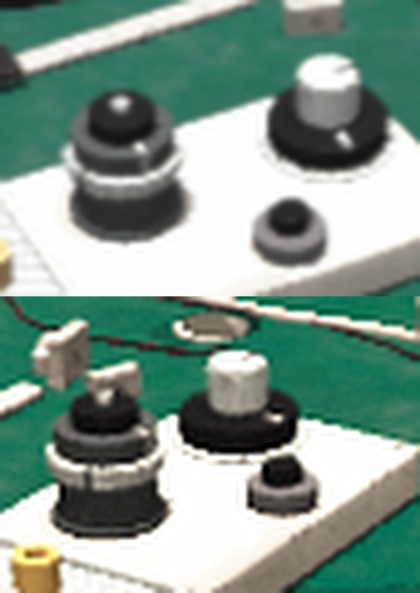

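Side view: the iris black line at (85,478) sits well left of the index at (145,430), so the iris is at about -80°. Next is a close look with the wrist camera from the +y/-x side.

```bash
python3 -m crank '[[[7,1,0.5,0,0,0,10],[7,1,0.5,0,0,0,10],[7,1,0.5,0,0,0,10],[7,1.5,1,0,0,0,10],[7,1.5,1,0,0,0,10],[7,1.5,1,0,0,0,10],[7,1.5,1,0,0,0,10],[7,1.5,1,0,0,0,10],[7,1.5,1,0,0,0,10],[7,1.5,1,0,0,0,10],[7,1.5,1,0,0,0,10],[7,1.5,0.6,0,0,0,10],[7,0.8,0.5,0,0,0,10],[7,0.5,0,-0.5,0,0,5],[7,0,0,0,0,0,0],[7,0,0,0,0,0,0]]]'; python3 - <<'E'
from h import *
print(np.round(manip.get_obs()['joint_pos'],2))
im,d,p,W=look('wrist'); save('w7',im); np.savez('pics/w7.npz',im=im,d=d,P=cloud(d,p,W),W=W)
save('w7c',cv2.resize(im[180:380,200:440],None,fx=3,fy=3,interpolation=cv2.INTER_CUBIC))
E
```

```text
clock: 26.3
position: [0.6527, 0.02, 0.1788]
ee_rot: [0.381, 0.924, -0.001, 0.005]
ft_force: [0.0, 0.6, -0.1]
grip_width: 0.819
grasp_force: 0.0
[ 0.24  0.46 -0.47  1.44  0.22  1.29  0.54]
```

View pics/w7c.png

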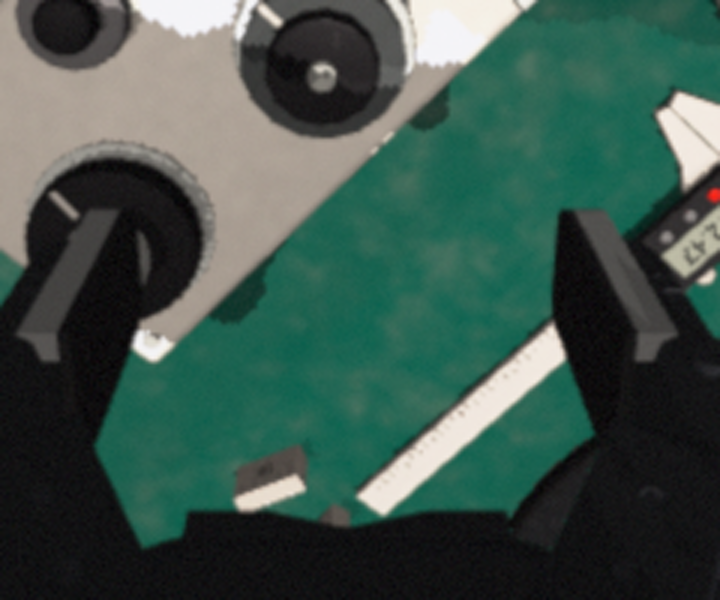

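Close view: tube cap at crop (320,75), the upper-ring white line at (270,15), and the coarse knob at (115,235) with its white line at (63,205). I'll compute the centres.

```bash
python3 - <<'E'
from h import *
z=np.load('pics/w7.npz'); p=eyes.camera_params('wrist'); W=z['W']; t=manip.get_obs()['position']
f=lambda u,v,h: np.round(ray(200+u/3,180+v/3,h,p,W),4)
print('tube cap rod',f(321,77,.093),'cap c',f(323,67,.089),'tcp',t)
print('uring line',f(258,5,.079),f(282,25,.079))
print('coarse mark',f(52,194,.046),f(77,217,.046),'coarse c',f(115,237,.046))
q=z['P'][180:260,200:270]; print('Ztop coarse',z['P'][250,222],z['P'][256,238],z['P'][205,307])
E
```

```text
tube cap rod [0.6475 0.0152 0.093 ] cap c [0.6468 0.0165 0.089 ] tcp [0.6527492  0.01995506 0.17898819]
uring line [0.6235 0.0141 0.079 ] [0.6322 0.0147 0.079 ]
coarse mark [ 0.6236 -0.0914  0.046 ] [ 0.6351 -0.0922  0.046 ] coarse c [ 0.6493 -0.0889  0.046 ]
Ztop coarse [ 0.63045141 -0.09113077  0.04863629] [0.61800639 0.00330615 0.19773389] [0.64703782 0.01561889 0.09314064]
```

```bash
python3 -m crank '[[[7,-0.5,-0.5,-1,0,0,-9],[7,0,0,-1,0,0,-9],[7,0,0,-1,0,0,-9],[7,0,0,-1,0,0,-8],[7,0,0,0,0,0,0],[7,0,0,0,0,0,0],[7,0,0,0,0,0,0]]]'
```

```text
clock: 27.22
position: [0.6481, 0.015, 0.1395]
ee_rot: [0.64, 0.768, -0.002, 0.005]
ft_force: [0.1, 0.3, 0.1]
grip_width: 0.82
grasp_force: 0.0
```

```bash
python3 -m crank '[[[7,-0.05,0,-3,0,0,0],[7,0,0,-3,0,0,0],[7,0,0,-2,0,0,0],[7,0,0,-1.2,0,0,0],[7,0,0,0,0,0,0],[5.2,0,0,0,0,0,0],[5.2,0,0,0,0,0,0],[5.2,0,0,0,0,0,0],[5.2,0,0,0,0,0,0]]]' 20; python3 - <<'E'
from h import *
im,d,p,W=look('wrist'); save('w8',im); np.savez('pics/w8.npz',im=im,d=d,P=cloud(d,p,W),W=W)
save('w8c',cv2.resize(im[180:380,200:440],None,fx=3,fy=3,interpolation=cv2.INTER_CUBIC))
E
```

```text
clock: 28.35
position: [0.6488, 0.0153, 0.0482]
ee_rot: [0.641, 0.767, -0.001, 0.006]
ft_force: [6.1, 1.6, 5.9]
grip_width: 0.615
grasp_force: 23.0
```

View pics/w8c.png

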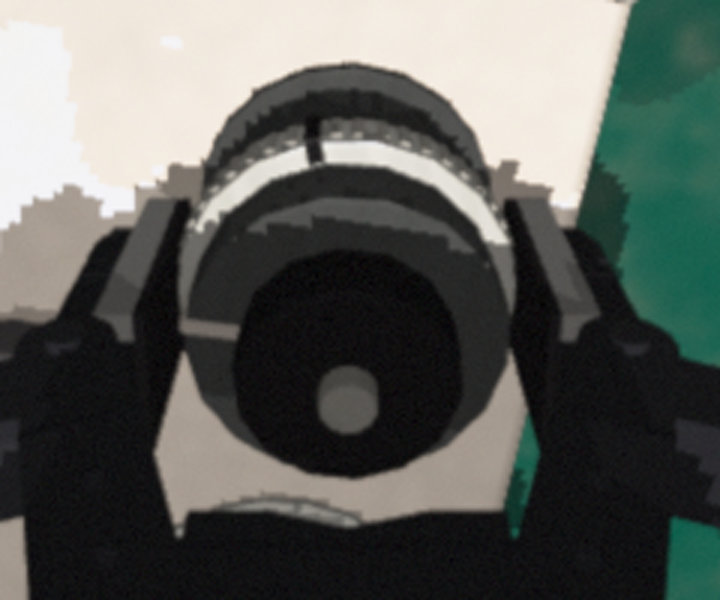

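Iris held: its black line runs from (311,118) to (322,160), and the index line on the upper ring from (182,327) to (240,331). I'll compute the angles.

```bash
cat >> h.py <<'E'
def lines(W,p,iris,idx,zi=.067,zu=.079,c=None):
    f=lambda u,v,h: ray(200+u/3,180+v/3,h,p,W)
    def az(P): P=np.array(P)-c; return np.degrees(np.arctan2(P[:,1],P[:,0]))%360, np.hypot(P[:,0],P[:,1])*1e3
    print('iris',az([f(*q,zi)[:2] for q in iris]),'idx',az([f(*q,zu)[:2] for q in idx]))
E
python3 - <<'E'
from h import *
z=np.load('pics/w8.npz'); p=eyes.camera_params('wrist'); W=z['W']
f=lambda u,v,h: ray(200+u/3,180+v/3,h,p,W)
c=f(348,400,.093)[:2]; print('rod centre',c, f(347,364,.089), manip.get_obs()['position'])
for cc in (c,np.array([.6485,.0152])): lines(W,p,[(316,140),(321,161)],[(182,327),(240,331)],c=cc)
E
```

```text
rod centre [0.6472604  0.01642504] [0.64671357 0.01889508 0.089     ] [0.64877767 0.01527262 0.04825588]
iris (array([110.35233213, 110.09533233]), array([25.77162394, 22.29010869])) idx (array([186.79650116, 187.58956805]), array([23.80633289, 15.46725285]))
iris (array([111.89406188, 111.87901849]), array([27.36120997, 23.8780417 ])) idx (array([183.66205528, 182.82532233]), array([24.92953979, 16.59151896]))
```

```bash
python3 -m crank '[[[5.2,0.07,0,0,0,0,0],[5.2,0,0,0,0,0,8],[5.2,0,0,0,0,0,8],[5.2,0,0,0,0,0,8],[5.2,0,0,0,0,0,8],[5.2,0,0,0,0,0,8],[5.2,0,0,0,0,0,8],[5.2,0,0,0,0,0,8],[5.2,0,0,0,0,0,8],[5.2,0,0,0,0,0,6],[5.2,0,0,0,0,0,0],[5.2,0,0,0,0,0,0],[5.2,0,0,0,0,0,0]]]'; python3 - <<'E'
from h import *
print(np.round(manip.get_obs()['joint_pos'],2))
im,d,p,W=look('wrist'); save('w9',im); np.savez('pics/w9.npz',im=im,d=d,P=cloud(d,p,W),W=W)
save('w9c',cv2.resize(im[180:380,200:440],None,fx=3,fy=3,interpolation=cv2.INTER_CUBIC))
E
```

```text
clock: 30.02
position: [0.6483, 0.0148, 0.0482]
ee_rot: [0.085, 0.996, 0.0, 0.005]
ft_force: [-1.8, -0.8, 11.5]
grip_width: 0.62
grasp_force: 23.4
[ 0.34  0.6  -0.59  1.57  0.37  1.07  1.06]
```

View pics/w9c.png

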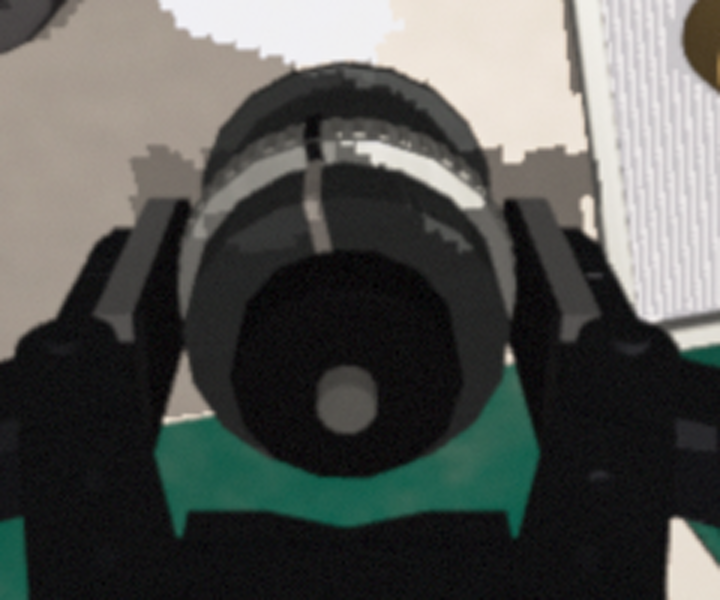

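The black line at (315,140)–(319,160) nearly meets the white line at (313,165)–(327,250).

```bash
python3 - <<'E'
from h import *
z=np.load('pics/w9.npz'); p=eyes.camera_params('wrist'); W=z['W']; im=z['im'].astype(int)
for r in range(218,266,2): 
    print(r,3*(r-180),im[r,298:318].mean(-1).round().astype(int).tolist())
for cc in ((.6485,.0152),(.648,.0148)): lines(W,p,[(315,140),(319,158)],[(316,203),(326,248)],c=np.array(cc)); lines(W,p,[(315,140)],[(312,166),(313,175)],zu=.069,c=np.array(cc))
E
```

```text
218 114 [28, 28, 29, 28, 23, 23, 21, 16, 17, 24, 29, 30, 32, 35, 35, 33, 28, 28, 30, 30]
220 120 [33, 30, 32, 28, 16, 14, 11, 17, 28, 50, 68, 67, 69, 70, 72, 70, 68, 66, 67, 66]
222 126 [62, 63, 64, 48, 20, 10, 13, 13, 38, 65, 78, 78, 72, 70, 70, 73, 76, 81, 78, 75]
224 132 [69, 72, 65, 36, 15, 14, 11, 13, 36, 66, 78, 78, 79, 82, 110, 130, 94, 88, 88, 103]
226 138 [81, 78, 70, 46, 33, 38, 41, 50, 62, 76, 88, 89, 89, 88, 93, 106, 108, 110, 109, 110]
228 144 [96, 94, 90, 68, 34, 21, 21, 27, 54, 103, 136, 142, 140, 130, 107, 122, 150, 155, 152, 145]
230 150 [144, 145, 140, 112, 44, 24, 22, 17, 35, 91, 137, 144, 143, 129, 105, 100, 101, 102, 99, 106]
232 156 [144, 142, 141, 122, 68, 30, 25, 30, 34, 65, 112, 140, 142, 128, 102, 99, 98, 98, 99, 100]
234 162 [144, 145, 142, 130, 99, 79, 78, 82, 86, 88, 89, 97, 91, 70, 60, 53, 47, 50, 54, 57]
236 168 [109, 105, 95, 88, 85, 86, 86, 86, 75, 52, 33, 30, 30, 29, 31, 26, 27, 29, 29, 30]
238 174 [35, 33, 32, 56, 82, 87, 86, 85, 73, 40, 31, 26, 30, 31, 29, 28, 29, 28, 28, 28]
240 180 [29, 34, 37, 59, 83, 82, 82, 81, 69, 42, 30, 28, 31, 27, 33, 30, 
[... 983 characters left out ...]
 102, 101, 93, 65, 39, 34, 35, 35, 34, 36, 35]
264 252 [34, 38, 36, 33, 33, 32, 35, 48, 53, 42, 38, 37, 27, 17, 11, 12, 17, 10, 8, 15]
iris (array([180.45436667, 180.37269933]), array([28.19138529, 25.21685296])) idx (array([181.18183614, 181.30279881]), array([24.0199208 , 16.90329222]))
iris (array([180.45436667]), array([28.19138529])) idx (array([182.73959835, 183.20096211]), array([25.04840409, 23.59554144]))
iris (array([179.63492592, 179.45300662]), array([27.69106096, 24.71744585])) idx (array([180.23250264, 179.94520249]), array([23.51500471, 16.39893022]))
iris (array([179.63492592]), array([27.69106096])) idx (array([181.86225289, 182.27866511]), array([24.53273292, 23.07697598]))
```

```bash
python3 -m crank '[[[5.2,0,0,0,0,0,1.5],[5.2,0,0,0,0,0,0],[5.2,0,0,0,0,0,0],[7,0,0,0,0,0,0],[7,0,0,0,0,0,0],[7,0,0,0,0,0,0],[7,0,0,0,0,0,0]]]'; python3 - <<'E'
from h import *
im,d,p,W=look('wrist'); save('w10',im); np.savez('pics/w10.npz',im=im,d=d,P=cloud(d,p,W),W=W)
im=im.astype(int)
for r in range(222,266,2): 
    g=im[r,298:312].mean(-1); print(r,g.round().astype(int).tolist())
E
```

```text
clock: 30.95
position: [0.6478, 0.015, 0.0466]
ee_rot: [0.072, 0.997, 0.001, 0.005]
ft_force: [-1.1, -0.8, 0.8]
grip_width: 0.822
grasp_force: 0.0
222 [30, 28, 27, 18, 6, 10, 9, 8, 35, 60, 68, 67, 63, 63]
224 [60, 65, 60, 28, 13, 11, 14, 17, 48, 77, 81, 75, 68, 66]
226 [70, 75, 62, 23, 11, 16, 14, 22, 47, 76, 77, 76, 71, 73]
228 [72, 72, 56, 26, 20, 27, 32, 39, 57, 77, 77, 80, 84, 82]
230 [91, 89, 79, 46, 35, 31, 31, 28, 65, 101, 104, 103, 103, 101]
232 [143, 144, 125, 70, 29, 21, 19, 26, 54, 98, 121, 105, 103, 99]
234 [144, 142, 135, 105, 41, 21, 24, 24, 39, 89, 124, 106, 102, 102]
236 [143, 145, 141, 123, 81, 68, 74, 76, 80, 91, 103, 94, 87, 77]
238 [120, 107, 104, 95, 85, 84, 84, 84, 83, 73, 52, 35, 30, 31]
240 [34, 34, 34, 34, 54, 83, 85, 84, 81, 73, 43, 28, 28, 30]
242 [33, 26, 27, 40, 60, 83, 84, 82, 79, 70, 39, 28, 29, 30]
244 [30, 31, 32, 40, 61, 81, 81, 80, 80, 68, 40, 29, 28, 29]
246 [32, 32, 32, 43, 64, 80, 82, 86, 83, 71, 39, 26, 28, 27]
248 [28, 29, 32, 46, 75, 94, 94, 94, 94, 81, 41, 31, 31, 31]
250 [36, 40, 43, 52, 75, 101, 108, 107, 106, 93, 56, 40, 37, 36]
252 [49, 51, 50, 53, 82, 122, 140, 142, 130, 99, 70, 41, 36, 39]
254 [51, 50, 53, 54, 74, 114, 140, 143, 131, 107, 88, 51, 38, 36]
256 [52, 52, 52, 52, 56, 82, 115, 120, 114, 104, 94, 64, 42, 39]
258 [52, 52, 52, 52, 49, 58, 86, 102, 105, 104, 101, 84, 46, 38]
260 [48, 44, 41, 44, 43, 49, 73, 101, 104, 104, 103, 93, 59, 41]
262 [47, 37, 36, 36, 36, 38, 56, 90, 102, 105, 103, 99, 77, 43]
264 [48, 43, 36, 37, 36, 39, 49, 76, 101, 104, 104, 103, 90, 52]
```

Iris lines now agree to within about half a degree. Lift off and go above the fine knob.

```bash
python3 -m crank '[[[7,0,0,2,0,0,0],[7,0,0,4,0,0,0],[7,0,0,3,0,0,0],[5,0.1,-3,0,0,0,0],[5,0.1,-4,0,0,0,0],[5,0.1,-3.8,0,0,0,0],[5,0.1,0,-2,0,0,0],[5,0,0,0,0,0,0],[5,0,0,0,0,0,0]]]'; python3 - <<'E'
from h import *
im,d,p,W=look('wrist'); save('w11',im); np.savez('pics/w11.npz',im=im,d=d,P=cloud(d,p,W),W=W)
save('w11c',cv2.resize(im[160:360,200:440],None,fx=3,fy=3,interpolation=cv2.INTER_CUBIC))
E
```

```text
clock: 32.12
position: [0.6523, -0.0912, 0.1177]
ee_rot: [0.071, 0.997, 0.001, 0.005]
ft_force: [0.6, -0.1, 0.2]
grip_width: 0.586
grasp_force: 0.0
```

View pics/w11c.png

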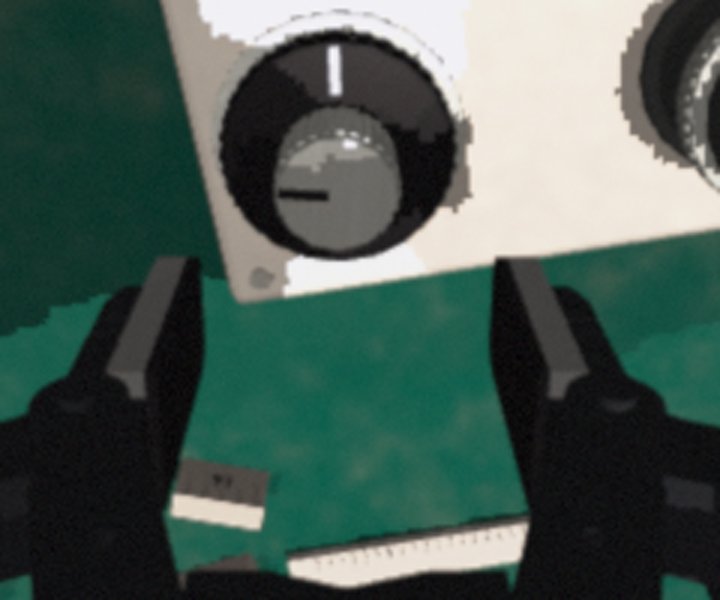

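Fine knob's black line runs (278,193)–(328,196), the coarse white line (334,47)–(335,97).

```bash
python3 - <<'E'
from h import *
z=np.load('pics/w11.npz'); p=eyes.camera_params('wrist'); W=z['W']; P=z['P']
print('z fine top',np.nanmedian(P[222:228,312:318,2]),'coarse',np.nanmedian(P[188:194,285:290,2]))
f=lambda u,v,h: ray(200+u/3,160+v/3,h,p,W)
zf,zc=.0745,.049
a,b=f(278,193,zf),f(328,196,zf); m,n=f(334,47,zc),f(335,97,zc)
print(a,b,m,n,'fine c',f(338,193,zf),manip.get_obs()['position'])
az=lambda d:np.degrees(np.arctan2(d[1],d[0]))%360
c=n+(n-m)/np.linalg.norm(n-m)*.0; print(az(a-b),az(m-n),'axis from mark',m+(n-m)/np.linalg.norm(n-m)*.028)
E
```

```text
z fine top 0.07317202090441437 coarse 0.04783443407727936
[ 0.64785815 -0.10552654  0.0745    ] [ 0.65017497 -0.09463526  0.0745    ] [ 0.62285405 -0.08945007  0.049     ] [ 0.6352836  -0.09104175  0.049     ] fine c [ 0.64977987 -0.0923275   0.0745    ] [ 0.65243074 -0.09135278  0.11780385]
257.99093023223037 172.70265397020557 axis from mark [ 0.65062726 -0.0930066   0.049     ]
```

```bash
python3 -m crank '[[[5,-0.2,-0.15,-2,0,0,0],[5,0,0,-2,0,0,0],[5,0,0,-1.3,0,0,0],[5,0,0,-0.6,0,0,0],[5,0,0,0,0,0,0],[5,0,0,0,0,0,0],[2.6,0,0,0,0,0,0],[2.6,0,0,0,0,0,0],[2.6,0,0,0,0,0,0],[2.6,0,0,0,0,0,0]]]' 20
```

```text
clock: 33.42
position: [0.6507, -0.0933, 0.0588]
ee_rot: [0.071, 0.997, 0.001, 0.006]
ft_force: [-0.2, 4.3, 6.4]
grip_width: 0.314
grasp_force: 20.0
```

```bash
python3 -m crank '[[[2.6,0,0.04,0,0,0,-8],[2.6,0,0,0,0,0,-8],[2.6,0,0,0,0,0,-8],[2.6,0,0,0,0,0,-8],[2.6,0,0,0,0,0,-8],[2.6,0,0,0,0,0,-8],[2.6,0,0,0,0,0,-8],[2.6,0,0,0,0,0,-8],[2.6,0,0,0,0,0,-8],[2.6,0,0,0,0,0,-8],[2.6,0,0,0,0,0,-4],[2.6,0,0,0,0,0,0],[2.6,0,0,0,0,0,0],[2.6,0,0,0,0,0,0]]]'; python3 - <<'E'
from h import *
im,d,p,W=look('wrist'); save('w12',im); np.savez('pics/w12.npz',im=im,d=d,P=cloud(d,p,W),W=W)
save('w12c',cv2.resize(im[160:360,200:440],None,fx=3,fy=3,interpolation=cv2.INTER_CUBIC))
E
```

```text
clock: 35.17
position: [0.6521, -0.0919, 0.0589]
ee_rot: [0.72, 0.694, -0.0, 0.005]
ft_force: [6.4, 6.1, 0.7]
grip_width: 0.317
grasp_force: 19.7
```

View pics/w12c.png

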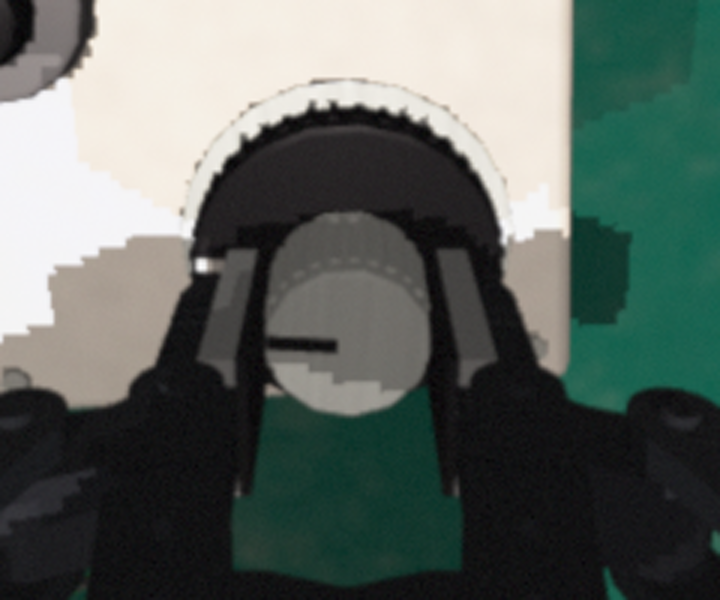

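Knob held: its line is at (268,343)–(337,346), and the outer end of the coarse mark shows at (198–215,265).

```bash
python3 - <<'E'
from h import *
z=np.load('pics/w12.npz'); p=eyes.camera_params('wrist'); W=z['W']
f=lambda u,v,h: ray(200+u/3,160+v/3,h,p,W)
a,b=f(268,343,.0735),f(337,346,.0735); cf=f(348,343,.0735)
az=lambda d:np.degrees(np.arctan2(d[1],d[0]))%360
m=f(197,265,.048); 
print(a,b,cf,m); print('fine',az(a-b),az(a-cf))
for c in ((.6505,-.0928),(.651,-.0925),cf[:2],manip.get_obs()['position'][:2]): print(c,az(m[:2]-c),np.hypot(*(m[:2]-c)))
E
```

```text
[ 0.63804076 -0.09181397  0.0735    ] [ 0.64918146 -0.09285023  0.0735    ] [ 0.65098558 -0.09236934  0.0735    ] [ 0.62283514 -0.09032848  0.048     ]
fine 174.68590803383918 177.5433777408884
(0.6505, -0.0928) 174.89487487967173 0.027775044838905846
(0.651, -0.0925) 175.59120394977262 0.028248452514385992
[ 0.65098558 -0.09236934] 175.85342054365105 0.02822432825059336
[ 0.6521046  -0.09186336] 176.99818201594806 0.02930968351432965
```

```bash
python3 -m crank '[[[2.6,0.05,0.07,0,0,0,0],[5,0,0,0,0,0,0],[5,0,0,0,0,0,0],[5,0,0,0,0,0,0],[5,0,0,2.5,0,0,0],[5,0,0,3.3,0,0,0],[5,0,0,0,0,0,8],[5,0,0,0,0,0,10],[5,0,0,0,0,0,10],[5,0,0,0,0,0,10],[5,0,0,0,0,0,10],[5,0,0,0,0,0,10],[5,0,0,0,0,0,10],[5,0,0,0,0,0,10],[5,0,0,0,0,0,6],[5,0,0,0,0,0,0],[5,0,0,0,0,0,0]]]'; python3 - <<'E'
from h import *
im,d,p,W=look('wrist'); save('w13',im); np.savez('pics/w13.npz',im=im,d=d,P=cloud(d,p,W),W=W)
save('w13c',cv2.resize(im[160:360,200:440],None,fx=3,fy=3,interpolation=cv2.INTER_CUBIC))
E
```

```text
clock: 37.35
position: [0.6504, -0.0935, 0.1158]
ee_rot: [0.073, 0.997, 0.001, 0.005]
ft_force: [0.5, 0.1, -0.3]
grip_width: 0.584
grasp_force: 0.0
```

View pics/w13c.png

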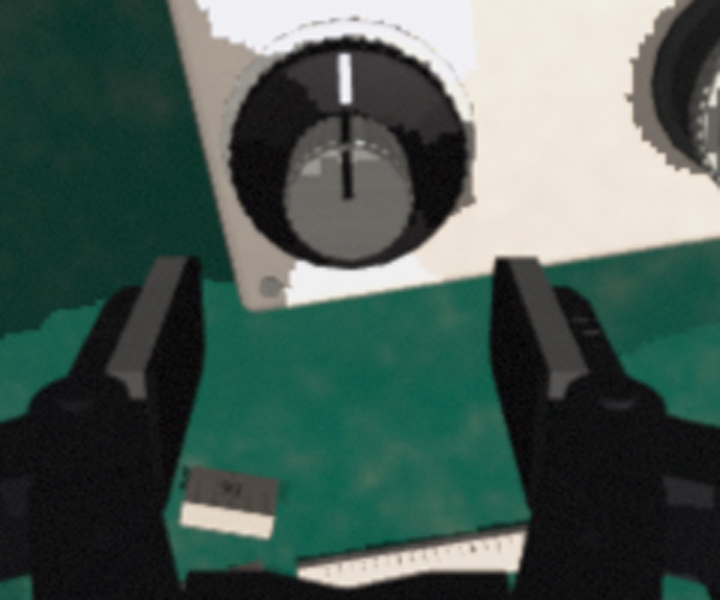

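```bash
python3 - <<'E'
from h import *
z=np.load('pics/w13.npz'); p=eyes.camera_params('wrist'); W=z['W']; im=z['im'].astype(float).mean(-1)
def fit(rows,c0,c1,dark,h):
    pts=[]
    for r in rows:
        g=im[r,c0:c1]; w=np.clip((np.median(g)-g) if dark else g-np.median(g)-20,0,None)
        if dark: w[w<25]=0
        pts.append(ray((w*np.arange(c0,c1)).sum()/w.sum(),r,h,p,W))
    P=np.array(pts); k=np.polyfit(P[:,0],P[:,1],1); print(dark,(np.degrees(np.arctan(k[0]))+180)%360,np.round(P[[0,-1],:2],4).tolist(),np.round(P[:,1]*1e3,2).tolist())
fit(range(180,193),308,322,False,.048)
fit(range(213,225),309,323,True,.0735)
E
```

```text
False 173.68560075763634 [[0.6242, -0.09], [0.6332, -0.091]] [-90.03, -90.14, -90.18, -90.24, -90.3, -90.37, -90.48, -90.59, -90.7, -90.76, -90.85, -90.92, -91.02]
True 173.86844925283543 [[0.6398, -0.0919], [0.6476, -0.0927]] [-91.94, -92.04, -91.96, -92.05, -92.14, -92.23, -92.31, -92.4, -92.48, -92.56, -92.67, -92.74]
```

Lines agree (173.7° against 173.9°). Now check that the parts are still on the glass, and get the button position.

```bash
cat >> h.py <<'E'
def glass(n):
    im,d,p,W=look(n); P=cloud(d,p,W); c=np.array([.626,.1246]); D=P[...,:2]-c
    m=((np.abs(D[...,0])<.054)&(np.abs(D[...,1])<.054)&(P[...,2]>.0365)&(P[...,2]<.06)).astype(np.uint8)
    k,l,s,ce=cv2.connectedComponentsWithStats(m)
    for i in range(1,k):
        if s[i,4]>8: q=P[l==i]; print(n,ce[i].round(),s[i,4],np.median(q,0).round(4),q[:,2].max().round(4))
E
python3 - <<'E'
from h import *
glass('scene'); glass('side')
z=np.load('pics/w6.npz'); p=eyes.camera_params('wrist'); print('btn',ray(264,55,.054,p,z['W']))
E
```

```text
scene [267. 198.] 100 [0.6217 0.093  0.0485] 0.0536
scene [253. 204.] 143 [0.623  0.1271 0.0418] 0.0444
scene [237. 210.] 93 [0.6219 0.1636 0.0402] 0.0433
side [267. 199.] 89 [0.6209 0.0949 0.0466] 0.0523
side [253. 210.] 187 [0.621  0.1389 0.0399] 0.0435
btn [ 0.5882995  -0.04287014  0.054     ]
```

```bash
python3 -m crank '[[[0,-2.2,1.8,1,0,0,0],[0,-2,1.7,0,0,0,0],[0,-2,1.7,0,0,0,0],[0,0,0,0,0,0,0],[0,0,0,-3,0,0,0],[0,0,0,-2.4,0,0,0],[0,0,0,-1,0,0,0],[0,0,0,0,0,0,0],[0,0,0,0,0,0,0]]]'
```

```text
clock: 38.62
position: [0.5893, -0.0414, 0.0628]
ee_rot: [0.072, 0.997, 0.001, 0.006]
ft_force: [0.7, 0.8, 0.1]
grip_width: -0.002
grasp_force: 0.0
```

```bash
python3 -m crank '[[[0,0,0,-0.6,0,0,0],[0,0,0,-0.4,0,0,0],[0,0,0,-0.3,0,0,0],[0,0,0,-0.2,0,0,0],[0,0,0,0,0,0,0]]]';python3 -m crank '[[[0,0,0,-0.2,0,0,0],[0,0,0,-0.1,0,0,0],[0,0,0,0,0,0,0],[0,0,0,0,0,0,0]]]'
```

```text
clock: 39.25
position: [0.5889, -0.0415, 0.048]
ee_rot: [0.072, 0.997, 0.001, 0.006]
ft_force: [-3.5, -0.1, 12.8]
grip_width: 0.003
grasp_force: 6.4
clock: 39.75
position: [0.5891, -0.0414, 0.0474]
ee_rot: [0.072, 0.997, 0.0, 0.006]
ft_force: [-15.7, -0.3, 39.1]
grip_width: 0.001
grasp_force: 19.2
```

Button bottomed (39 N, z no longer dropping). Up, then over to the bushing.

```bash
python3 -m crank '[[[0,0,0,3,0,0,0],[0,0,0,4,0,0,0],[0,0,0,3,0,0,-8],[4,-0.3,1.5,1,0,0,-9],[4,0,1.5,0,0,0,-9],[4,0,1.5,0,0,0,-9],[4,0.5,1.5,0,0,0,-9],[4,0.5,1.5,0,0,0,-9],[4,1,1.5,0,0,0,-9],[4,1,1.5,0,0,0,-9],[4,1,1.5,0,0,0,-9],[4,0,1.2,0,0,0,0],[4,0,0,0,0,0,0],[4,0,0,0,0,0,0]]]'; python3 - <<'E'
from h import *
im,d,p,W=look('wrist'); save('w14',im); np.savez('pics/w14.npz',im=im,d=d,P=cloud(d,p,W),W=W)
P=cloud(d,p,W); D=P[...,:2]-np.array([.626,.1246])
m=((np.abs(D[...,0])<.054)&(np.abs(D[...,1])<.054)&(P[...,2]>.0365)&(P[...,2]<.06)).astype(np.uint8)
k,l,s,ce=cv2.connectedComponentsWithStats(m)
for i in range(1,k):
    if s[i,4]>30:
        cn=max(cv2.findContours((l==i).astype(np.uint8),0,1)[0],key=len); (x,y),r=cv2.minEnclosingCircle(cn); h=np.percentile(P[l==i][:,2],90)
        print((x,y,r),s[i,4],h.round(4),ray(x,y,h-.003,p,W).round(4))
print(manip.get_obs()['position'])
glass('side'); glass('scene')
E
```

```text
clock: 41.5
position: [0.6253, 0.0898, 0.1538]
ee_rot: [0.696, 0.718, -0.003, 0.005]
ft_force: [-0.7, -0.4, -0.1]
grip_width: 0.467
grasp_force: 0.0
(317.53375244140625, 108.19631958007812, 18.371973037719727) 726 0.0398 [0.6238 0.1635 0.0368]
(317.3943786621094, 153.02816772460938, 19.571949005126953) 988 0.0418 [0.6249 0.1268 0.0388]
(318.5, 193.5, 13.946425437927246) 492 0.0505 [0.6269 0.0933 0.0475]
[0.62539057 0.0896147  0.15386437]
side [258. 207.] 274 [0.6211 0.125  0.0406] 0.0518
scene [267. 198.] 103 [0.6216 0.0926 0.048 ] 0.0534
scene [253. 204.] 142 [0.623  0.1267 0.0421] 0.0446
scene [237. 210.] 91 [0.6205 0.1637 0.0402] 0.0436
```

```bash
python3 -m crank '[[[4,-0.1,3.7,-1,0,0,0],[4,0,3.6,-2,0,0,0],[4,0,0,-3,0,0,0],[4,0,0,-3,0,0,0],[4,0,0,-2,0,0,0],[4,0,0,-0.6,0,0,0],[4,0,0,0,0,0,0],[4,0,0,0,0,0,0]]]'; python3 -m crank '[[[2.2,0,0,0,0,0,0],[2.2,0,0,0,0,0,0],[2.2,0,0,0,0,0,0],[2.2,0,0,0,0,0,0],[2.2,0,0,3,0,0,0],[2.2,0,0,5,0,0,0],[2.2,0,0,0,0,0,0]]]' 40
```

```text
clock: 42.65
position: [0.6253, 0.1638, 0.0391]
ee_rot: [0.696, 0.718, -0.002, 0.005]
ft_force: [-0.1, -0.6, -0.2]
grip_width: 0.467
grasp_force: 0.0
clock: 43.52
position: [0.6271, 0.1647, 0.1229]
ee_rot: [0.696, 0.718, 0.001, 0.007]
ft_force: [0.5, 0.3, -0.2]
grip_width: 0.256
grasp_force: 0.0
```

Missed: 3 mm too high. Retry lower.

```bash
python3 -m crank '[[[4,-0.1,0,-2,0,0,0],[4,0,0,-2,0,0,0],[4,0,0,-2,0,0,0],[4,0,0,-2,0,0,0],[4,0,0,-0.6,0,0,0],[4,0,0,0,0,0,0],[4,0,0,0,0,0,0]]]'; python3 -c "
from h import *
glass('scene')"
```

```text
clock: 44.4
position: [0.6237, 0.1638, 0.0318]
ee_rot: [0.696, 0.718, -0.002, 0.004]
ft_force: [-0.5, 0.7, 0.3]
grip_width: 0.466
grasp_force: 0.0
scene [267. 198.] 98 [0.6214 0.0927 0.048 ] 0.0541
scene [236. 212.] 124 [0.5972 0.1705 0.0479] 0.0597
scene [253. 204.] 129 [0.6216 0.1261 0.0422] 0.0448
```

```bash
python3 -m crank '[[[4,0,0,0.35,0,0,0],[4,0,0,0,0,0,0],[2.2,0,0,0,0,0,0],[2.2,0,0,0,0,0,0],[2.2,0,0,0,0,0,0],[2.2,0,0,0,0,0,0]]]' 40; python3 -m crank '[[[2.2,0,0,3,0,0,0],[2.2,0,0,5,0,0,0],[2.2,0,0,3,0,0,0],[2.2,0,0,0,0,0,0]]]'
```

```text
clock: 45.2
position: [0.6239, 0.1636, 0.0359]
ee_rot: [0.696, 0.718, -0.002, 0.005]
ft_force: [-1.6, -0.5, 6.4]
grip_width: 0.294
grasp_force: 39.1
clock: 45.7
position: [0.6248, 0.1642, 0.1479]
ee_rot: [0.696, 0.718, -0.001, 0.006]
ft_force: [0.1, -0.8, -0.9]
grip_width: 0.293
grasp_force: 39.3
```

```bash
python3 -m crank '[[[2.2,-2.9,0.8,0,0,0,0],[2.2,-2.9,0.8,0,0,0,0],[2.2,-2.9,0.8,0,0,0,0],[2.2,-3,0.7,0,0,0,0],[2.2,-3,0.7,0,0,0,0],[2.2,-3,0.7,0,0,0,0],[2.2,-3,0.7,0,0,0,0],[2.2,-3,0.8,0,0,0,0],[2.2,-2.8,0.8,0,0,0,0],[2.2,0,0,0,0,0,0],[2.2,0,0,-3,0,0,0],[2.2,0,0,-4,0,0,0],[2.2,0,0,-3,0,0,0],[2.2,0,0,-2.5,0,0,0],[2.2,0,0,-0.8,0,0,0],[2.2,0,0,0,0,0,0],[2.2,0,0,0,0,0,0]]]'
```

```text
clock: 47.82
position: [0.3592, 0.2319, 0.0131]
ee_rot: [0.696, 0.718, -0.002, 0.005]
ft_force: [0.5, -0.2, -0.9]
grip_width: 0.291
grasp_force: 39.4
```

```bash
python3 -m crank '[[[2.2,0,0,-0.2,0,0,0],[2.2,0,0,0,0,0,0],[4,0,0,0,0,0,0],[4,0,0,0,0,0,0],[4,0,0,0,0,0,0],[4,0,0,3,0,0,0],[4,0,0,5,0,0,0],[4.5,0,0,4,0,0,0]]]'; python3 -m crank '[[[5,3,-1.2,1,0,0,0],[5,3,-1.2,0,0,0,0],[5,3,-1.2,0,0,0,0],[5,3,-1.2,0,0,0,0],[5,3,-1.2,0,0,0,0],[5,3,-1.2,0,0,0,0],[5,3,-1.1,0,0,0,0],[5,3,-1.1,0,0,0,0],[5,2.6,-1.1,0,0,0,0],[5,0,0,0,0,0,0],[5,0,0,0,0,0,0]]]'; python3 - <<'E'
from h import *
glass('scene'); glass('side')
im,d,p,W=look('scene'); P=cloud(d,p,W); save('s3',im)
m=(np.abs(P[...,0]-.39)<.085)&(np.abs(P[...,1]-.234)<.052)&(P[...,2]>.0095)&(P[...,2]<.03)
print(m.sum(),np.median(P[m],0))
E
```

```text
clock: 48.82
position: [0.3585, 0.2319, 0.1321]
ee_rot: [0.696, 0.718, -0.002, 0.005]
ft_force: [1.4, -0.1, -0.1]
grip_width: 0.524
grasp_force: 0.0
clock: 50.2
position: [0.6239, 0.1272, 0.1401]
ee_rot: [0.696, 0.718, -0.003, 0.004]
ft_force: [-0.3, 0.5, -0.8]
grip_width: 0.583
grasp_force: 0.0
scene [267. 198.] 97 [0.6218 0.0925 0.049 ] 0.054
scene [253. 204.] 135 [0.623  0.1274 0.0423] 0.0452
side [262. 204.] 204 [0.6211 0.1154 0.0412] 0.0518
304 [0.36245859 0.23286092 0.01184656]
```

```bash
python3 -m crank '[[[5,0.1,0,-3,0,0,0],[5,0,0,-3,0,0,0],[5,0,0,-2.5,0,0,0],[5,0,0,-1.5,0,0,0],[5,0,0,-0.5,0,0,0],[5,0,0,0,0,0,0],[2.7,0,0,0,0,0,0],[2.7,0,0,0,0,0,0],[2.7,0,0,0,0,0,0],[2.7,0,0,0,0,0,0],[2.7,0,0,0,0,0,0]]]' 40;  python3 -m crank '[[[2.7,0,0,3,0,0,0],[2.7,0,0,5,0,0,0],[2.7,0,0,3,0,0,0],[2.7,0,0,0,0,0,0]]]'
```

```text
clock: 51.72
position: [0.6262, 0.1269, 0.0367]
ee_rot: [0.696, 0.718, -0.002, 0.005]
ft_force: [-3.0, -1.3, 6.0]
grip_width: 0.354
grasp_force: 39.3
clock: 52.22
position: [0.6272, 0.1271, 0.1488]
ee_rot: [0.696, 0.718, -0.0, 0.006]
ft_force: [0.6, 0.7, -0.8]
grip_width: 0.353
grasp_force: 39.6
```

```bash
python3 -m crank '[[[2.7,-2.8,1.8,0,0,0,0],[2.7,-2.8,1.8,0,0,0,0],[2.7,-2.8,1.8,0,0,0,0],[2.7,-2.8,1.8,0,0,0,0],[2.7,-2.8,1.8,0,0,0,0],[2.7,-2.8,1.7,0,0,0,0],[2.7,-2.9,1.6,0,0,0,0],[2.7,0,0,0,0,0,0],[2.7,0,0,-3,0,0,0],[2.7,0,0,-4,0,0,0],[2.7,0,0,-3,0,0,0],[2.7,0,0,-2.5,0,0,0],[2.7,0,0,-1.1,0,0,0],[2.7,0,0,0,0,0,0],[2.7,0,0,0,0,0,0]]]'
```

```text
clock: 54.1
position: [0.429, 0.2494, 0.0095]
ee_rot: [0.696, 0.718, -0.003, 0.005]
ft_force: [0.2, -0.9, -0.3]
grip_width: 0.354
grasp_force: 49.8
```

```bash
python3 -m crank '[[[4.5,0,0,0,0,0,0],[4.5,0,0,0,0,0,0],[4.5,0,0,0,0,0,0],[4.5,0,0,3,0,0,0],[4.5,0,0,5,0,0,0],[4.5,0,0,5,0,0,0],[4,2.8,-2.2,0,0,0,0],[4,2.8,-2.2,0,0,0,0],[4,2.8,-2.2,0,0,0,0],[4,2.8,-2.2,0,0,0,0],[4,2.8,-2.2,0,0,0,0],[4,2.8,-2.2,0,0,0,0],[4,3,-2.4,0,0,0,0],[4,0,0,0,0,0,0],[4,0,0,0,0,0,0]]]'; python3 - <<'E'
from h import *
glass('scene'); im,d,p,W=look('scene'); P=cloud(d,p,W)
m=((np.abs(P[...,0]-.39)<.085)&(np.abs(P[...,1]-.234)<.052)&(P[...,2]>.0095)&(P[...,2]<.03)).astype(np.uint8)
k,l,s,c=cv2.connectedComponentsWithStats(m)
for i in range(1,k):
    if s[i,4]>30: print('tray',s[i,4],np.median(P[l==i],0).round(4))
E
```

```text
clock: 55.98
position: [0.626, 0.0944, 0.1391]
ee_rot: [0.696, 0.718, -0.003, 0.004]
ft_force: [-0.5, -0.0, -0.3]
grip_width: 0.469
grasp_force: 0.0
scene [267. 198.] 96 [0.6224 0.0929 0.0486] 0.054
tray 231 [0.426  0.2475 0.016 ]
tray 173 [0.3558 0.2302 0.0139]
```

```bash
python3 -m crank '[[[4,0,-0.1,-3,0,0,0],[4,0,0,-3,0,0,0],[4,0,0,-2.5,0,0,0],[4,0,0,-1.3,0,0,0],[4,0,0,-0.4,0,0,0],[4,0,0,0,0,0,0],[1.5,0,0,0,0,0,0],[1.5,0,0,0,0,0,0],[1.5,0,0,0,0,0,0],[1.5,0,0,0,0,0,0],[1.5,0,0,0,0,0,0]]]' 40;  python3 -m crank '[[[1.5,0,0,3,0,0,0],[1.5,0,0,5,0,0,0],[1.5,0,0,3,0,0,0],[1.5,0,0,0,0,0,0]]]'
```

```text
clock: 57.45
position: [0.6272, 0.0928, 0.0384]
ee_rot: [0.696, 0.718, -0.002, 0.005]
ft_force: [-1.6, 0.7, 6.6]
grip_width: 0.23
grasp_force: 39.2
clock: 57.95
position: [0.628, 0.093, 0.1504]
ee_rot: [0.696, 0.718, -0.001, 0.006]
ft_force: [-0.1, 0.3, -0.9]
grip_width: 0.227
grasp_force: 39.4
```

```bash
python3 -m crank '[[[1.5,-2.8,1.6,0,0,0,0],[1.5,-2.8,1.6,0,0,0,0],[1.5,-2.8,1.6,0,0,0,0],[1.5,-2.8,1.6,0,0,0,0],[1.5,-2.8,1.6,0,0,0,0],[1.5,-2.8,1.6,0,0,0,0],[1.5,-3,1.6,0,0,0,0],[1.5,0,0,0,0,0,0],[1.5,0,0,-3,0,0,0],[1.5,0,0,-4,0,0,0],[1.5,0,0,-3,0,0,0],[1.5,0,0,-2.5,0,0,0],[1.5,0,0,-0.9,0,0,0],[1.5,0,0,0,0,0,0],[1.5,0,0,0,0,0,0]]]'
```

```text
clock: 59.82
position: [0.429, 0.2045, 0.0136]
ee_rot: [0.696, 0.718, -0.002, 0.005]
ft_force: [-0.7, 0.6, 0.4]
grip_width: 0.232
grasp_force: 40.2
```

Release, retreat upward and towards the viewer for a final look at the tray and iris.

```bash
python3 -m crank '[[[3.5,0,0,-0.1,0,0,0],[3.5,0,0,0,0,0,0],[3.5,0,0,0,0,0,0],[3.5,0,0,3,0,0,0],[3.5,0,0,5,0,0,0],[3.5,0,0,5,0,0,0],[3.5,0,-3,3,0,0,0],[3.5,0,-5,0,0,0,0],[3.5,0,-5,0,0,0,0],[3.5,0,-5,0,0,0,0],[3.5,0,0,0,0,0,0],[3.5,0,0,0,0,0,0]]]'; python3 - <<'E'
from h import *
glass('scene'); im,d,p,W=look('scene'); P=cloud(d,p,W)
m=((np.abs(P[...,0]-.39)<.085)&(np.abs(P[...,1]-.234)<.052)&(P[...,2]>.0095)&(P[...,2]<.03)).astype(np.uint8)
k,l,s,c=cv2.connectedComponentsWithStats(m)
for i in range(1,k):
    if s[i,4]>30: print('tray',s[i,4],np.median(P[l==i],0).round(4))
a=cv2.resize(im[145:365,195:425],None,fx=2.6,fy=2.6,interpolation=cv2.INTER_CUBIC); save('end',a)
E
```

```text
clock: 61.32
position: [0.4286, 0.0252, 0.1725]
ee_rot: [0.696, 0.718, -0.002, 0.004]
ft_force: [-0.1, 0.2, 0.4]
grip_width: 0.406
grasp_force: 0.0
tray 151 [0.4234 0.2034 0.0226]
tray 231 [0.4258 0.2478 0.0163]
tray 175 [0.3565 0.2311 0.014 ]
```

View pics/end.png

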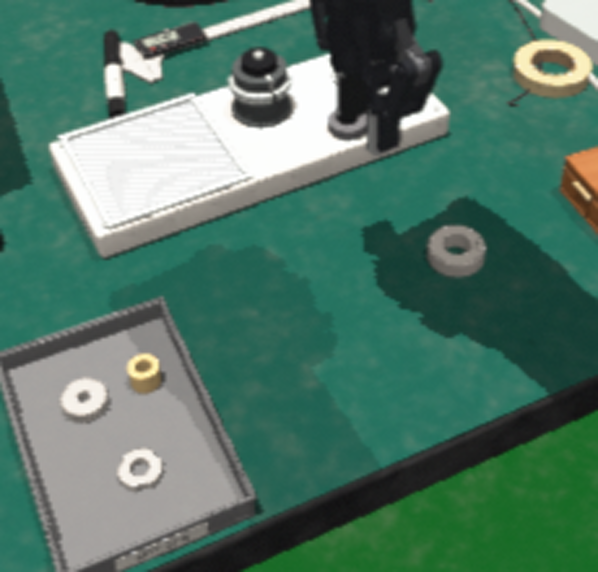

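All three parts are in the tray at (83,398), (143,372) and (139,468). The gauge has not moved and the robot is touching nothing.

```bash
python3 -c "
from workcell import job
print(job.hand_in())"
```

```text
the job is handed in; nothing more can be done
None
```

The job is handed in at about 61 s on the robot's clock: the three parts present (one bushing, the gear and the cam ring) were laid on the glass, the iris and fine-focus lines were matched (each within about half a degree by camera), the shutter was pushed fully down, and all three parts are in the grey tray; I did not re-measure the iris and focus after the shutter press.

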